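# Hold a sharpening stone in the corner of its board

### The arm

A 7-joint arm with a two-finger parallel gripper is mounted at the origin on a cart in front of the work surface, level with it; the furniture and walls round the work are solid. World frame = base frame: x ahead of the robot, y to its left, z up, the work surface at z = 0. Lengths are in m, angles in rad, forces in N, time in s.
With the tool pointing down it reaches from about 0.425 to 0.925 m from the base axis. Payload 6.8 kg.
Tool frame: the origin (TCP) lies at the very end of the fingers, on their centre line; the grasp point (between the pads) lies 19 mm behind it; z points along the fingers, y is the line along which they close (so a half turn about z gives the same grasp; the last joint's range is limited). The gripper opens to 85 mm and grips with 20 to 120 N. Pads are 22 mm wide; open, the fingers measure 114 mm over their backs; the gripper's body (76 mm by 85 mm) begins 54 mm behind the grasp point. The pads swing forward as they close: fully open they stand 13 mm farther back than shut.
Start: joints at [1.042, 0.477, 0.022, 1.555, -0.011, 1.109, -0.083], TCP at [0.276, -0.616, 0.231] pointing down, gripper open.
Joint ranges: [-2.96, 2.96], [-0.34, 2.1], [-1.41, 1.46], [0.24, 2.44], [-1.37, 4.51], [0.17, 1.92], [-2.96, 2.96]. Speed limits (rad/s): [2.39, 2.39, 3.14, 3.14, 3.14, 3.14, 3.14].

### API

Orientations are given as a unit quaternion [w, x, y, z].
In Python, from station import get_obs, read_camera, hand_in gives the robot as it stands.
- The arm moves only by the tool arm_command, never from a script. Its argument "commands" is one flat list of numbers, 7 for each row, row after row: the shift along the tool's x, y, z in m, then the turn, a rotation vector about the tool's x, y, z in degrees, then the opening, from 0 (shut) to 1 (fully open). In form: [tx, ty, tz, rx, ry, rz, fingers, tx, ty, tz, rx, ry, rz, fingers, ...]. A call has 1 to 8 rows; each row is the pose to reach, as a shift and turn from the pose commanded when the call began, along the tool's axes at that moment; what a row does not reach only later rows make up. A row lasts 1/10 s, in which the tool goes at most 50 mm and 8.59 degrees, less where a joint would pass 70% of its speed; a pose out of reach is approached as far as the arm can. A call with a gripper value outside its range is refused whole. The fingers move at their own pace and stop on an object; "force" is the grip in N (left out, the last holds). Time passes only in rows, so rows that repeat a pose let the fingers close. It gives the time, the measured TCP pose, the force, the opening and the grip force at its end, in the units of the state.
- get_obs(): the state, without advancing time (a new reading comes with each control period).
- read_camera(name): name is "side" or "top"; returns a dict with "img" (384x512x3 uint8, red, green, blue), "camera_matrix" (3x3 intrinsics, pixels), "pose" (4x4, takes a point from camera to world coordinates). Camera axes: x right, y down, z forward; pixel columns grow to the right and rows downward; lengths in m; the calibration is good to about 2 mm. A picture is of the moment at which its call begins. There is no depth.
- hand_in(): hands the job in; it is judged then, once.
The state is a dict: "t": time; "q": joint angles; "joint_vel": joint speeds; "joint_torque": joint torques, N m; "eef_pos": TCP position; "tool_rot": TCP orientation; "contact_force": force on the tool from outside, world axes, zero at the start; "torque": the same for the moment, N m; "gripper_width": opening from 0.0 (shut) to 1.0 (fully open); "grasp_force": force on a finger pad.
Only numpy, scipy, OpenCV 4.12 (cv2) and the standard library are available. Lean on these libraries where they do the work, as an engineer would, in place of code of your own. Each camera call takes 0.05 s, during which the arm holds its last target. There are 200 camera calls.

### The job

Get the dark grey sharpening stone ready for honing a knife: pick it up and lay it flat on the sharpening board with its long side flush against the long stop and its end still about 5 cm short of the end stop, then slide it along the long stop until it butts against the end stop. Finish holding it: do not let go, but keep it gripped and pressed firmly into the corner, against both stops at once. Leave the red stone and everything else where it is.

Things in the scene. Friction and masses are not known exactly. Their poses are not given: they have to be found in the camera images.
- grey_stone_mid (a point): Centre of the loose dark grey sharpening stone, half-way up its 45 mm height. Wooden foot 60 x 160 mm, 18 mm high; on it, centred, the stone proper, 50 x 150 mm, 27 mm high. Own x across its width, y along its length (roughly along world y at the start), z up. Grip across the 50 mm width, above the foot: the fingertips then clear the board's low stops. Either end may go first.
- grey_stone: The same dark grey stone, 60 x 160 x 45 mm, 0.4 to 0.65 kg, lying on the worktop at the start; its foot rubs on the deck and stops with a friction of about 0.3; origin at the centre of its underside, axes as for its centre point.
- red_stone: Terracotta-red stone of the very same shape and size (origin at the centre of its underside, x across, y along). Not wanted: leave it. It lies beside the grey one, in front of it or behind it.
- board: Light wooden sharpening board, fixed: 160 mm in its x, 250 mm in its y, z up; origin at the centre of its underside. The flat deck is 14 mm above the worktop. Two dark wooden stops, 12 mm high, form a square inside corner on it at the board's (x, y) = (+50, +100) mm. Free deck: x -80 to +50, y -125 to +100 mm.
- long_stop: Stop along the far side of the board: dark wood, rigid, 240 mm along its y, 18 mm thick, 12 mm high. Origin at the middle of its inner face, at deck height; axes as the board's. The stone lies on its -x side and is pressed toward +x; flush, its centre is at x = -30 mm in this frame.
- end_stop: Stop at the left end of the board: dark wood, rigid, 100 mm along its x, 18 mm thick, 12 mm high. Origin at the middle of its inner face, at deck height; axes as the board's. The stone lies on its -y side and is pressed toward +y; home, its centre is at y = -80 mm in this frame.
- mug: Cream mug standing on its rim, 71 mm across, 85 mm high, behind the work. Leave it.
- mint_mug: Mint-green mug standing on its rim, 89 mm across, 91 mm high, at the back. Leave it.
- soap: Red hand-soap bottle with a white pump, 64 x 66 mm, 203 mm high, at the back right. Leave it.
- coaster_b: Upper one of two stacked green square coasters, 98 x 98 x 6 mm, at the right front. Leave them.

How it is judged:
By the outcome, as a careful person would: the job done as asked, in the order asked, and still so for the second after the job is handed in, while the arm keeps its last pose, push and grip.
It also fails if it takes over 45 s, if anything falls off the work surface, if the arm or the gripper's body presses on something with over 40 N, if the wrist force passes 120 N, or if a joint passes its speed limit or range.

## Working session

There is one attempt and no reset: what is moved stays moved. The work goes in short steps, Python scripts to look and compute and a tool call to move; the robot and the scene stay as the last step left them, time stands still between calls to the robot, and variables do not carry over. Pictures are saved under pics/ and viewed, at most 10 in all, crops included, and the job is handed in when it is done.

Besides the shell and the picture viewer there is one more tool, called after "Emit:" as name(argument=value, ...), one argument or row to a line, values as JSON. arm_command: Moves the arm, as the interface text tells. Its arguments: {"type":"object","properties":{"commands":{"type":"array","items":{"type":"number"}},"force":{"type":"number"}},"required":["commands"]}

```bash
mkdir -p pics
python3 - <<'E'
from station import *
import cv2,numpy as np
ims=[]
for n in("top","side"):
    c=read_camera(n);cv2.imwrite(f"pics/{n}0.png",c["img"][:,:,::-1]);print(n,c["camera_matrix"].round(1).tolist(),c["pose"].round(4).tolist())
o=get_obs();print({k:np.round(v,3).tolist() for k,v in o.items()})
E
```

```text
top [[454.6, 0.0, 255.7], [0.0, 454.6, 194.0], [0.0, 0.0, 1.0]] [[-0.0176, -0.9931, 0.1157, 0.4149], [-0.9998, 0.017, -0.0061, -0.0534], [0.0041, -0.1157, -0.9933, 1.3719], [0.0, 0.0, 0.0, 1.0]]
side [[380.4, 0.0, 251.9], [0.0, 380.4, 198.2], [0.0, 0.0, 1.0]] [[-0.9343, -0.2967, 0.1978, 0.3375], [-0.3565, 0.791, -0.4972, 0.5617], [-0.009, -0.535, -0.8448, 1.1324], [0.0, 0.0, 0.0, 1.0]]
{'t': 0.1, 'q': [1.042, 0.478, 0.022, 1.556, -0.011, 1.109, -0.083], 'joint_vel': [-0.0, -0.001, 0.001, -0.005, 0.001, -0.001, 0.001], 'joint_torque': [0.005, -59.776, 1.615, -28.195, 0.013, 0.005, -0.0], 'eef_pos': [0.276, -0.616, 0.23], 'tool_rot': [-0.001, 0.978, 0.209, -0.0], 'contact_force': [-0.977, 0.062, 0.792], 'torque': [-0.029, -0.027, 0.027], 'grasp_force': 0.0, 'gripper_width': 0.996}
```

View pics/top0.png

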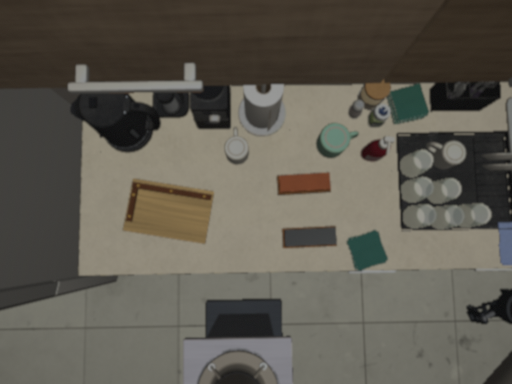

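View pics/side0.png

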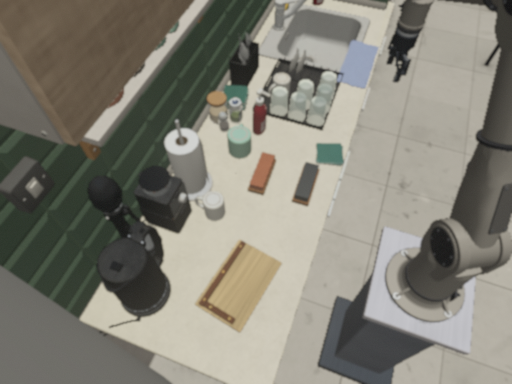

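The top view shows the grey stone at (310,237), the red one at (304,183), and the board at (170,212) with its stops on the far and left sides. The side view confirms this. Next I'll get positions from masks.

```bash
cat > u.py <<'E'
from station import *
import cv2,numpy as np
def ray(c,px,z):
    px=np.atleast_2d(px).astype(float);K=c["camera_matrix"];P=c["pose"]
    d=np.c_[px,np.ones(len(px))]@np.linalg.inv(K).T@P[:3,:3].T
    return (P[:3,3]+d*((z-P[2,3])/d[:,2])[:,None])[:,:2]
def proj(c,p):
    P=c["pose"];v=(np.atleast_2d(p)-P[:3,3])@P[:3,:3];v=v@c["camera_matrix"].T
    return v[:,:2]/v[:,2:]
def blob(m,seed):
    n,l=cv2.connectedComponents(m.astype(np.uint8));return (l==l[seed[1],seed[0]]).astype(np.uint8)
def rect(c,m,z):
    k=max(cv2.findContours(m,cv2.RETR_EXTERNAL,cv2.CHAIN_APPROX_NONE)[0],key=cv2.contourArea)[:,0]
    w=ray(c,k,z);r=cv2.minAreaRect((w*1000).astype(np.float32));ys,xs=np.nonzero(m)
    return np.round(r[0],1),np.round(r[1],1),round(r[2],1),np.round(ray(c,np.c_[xs,ys],z).mean(0)*1000,1),len(xs)
E
python3 - <<'E'
from u import *
for n,g,b in(("top",(310,237),(175,218)),("side",(306,184),(245,282))):
    c=read_camera(n);im=c["img"].astype(int);s=im.sum(2)
    print(n,"stone px",im[g[1],g[0]],"deck",im[b[1],b[0]])
    m=blob(s<250,g);print("grey<250",rect(c,m,.045))
    hsv=cv2.cvtColor(c["img"],cv2.COLOR_RGB2HSV)
    d=blob((hsv[...,1]>70)&(hsv[...,2]>120),b);print("deck",rect(c,d,.014))
    bd=blob((hsv[...,1]>70),b);print("board",rect(c,bd,.014))
    x0,y0,w,h=(265,160,90,100) if n=="top" else (240,140,90,75)
    A=cv2.resize(c["img"][y0:y0+h,x0:x0+w],(400,400*h//w),interpolation=2)
    x0,y0,w,h=(115,170,110,85) if n=="top" else (190,230,100,105)
    B=cv2.resize(c["img"][y0:y0+h,x0:x0+w],(400,400*h//w),interpolation=2)
    H=max(len(A),len(B));f=lambda q:np.pad(q,((0,H-len(q)),(0,0),(0,0)))
    cv2.imwrite(f"pics/{n}c.png",np.hstack([f(A),f(B)])[:,:,::-1])
E
```

```text
top stone px [62 64 64] deck [127 107  72]
grey<250 (array([ 442. , -213.6]), array([ 54.3, 152.7]), 1.6, array([ 441.8, -213.7]), 983)
deck (array([522.6, 188.8]), array([225.5,  97.3]), 77.3, array([521.9, 189.3]), 2218)
board (array([528.2, 200.6]), array([248. , 159.5]), 79.7, array([527.5, 200.5]), 4388)
side stone px [90 91 87] deck [184 164 124]
grey<250 (array([ 509.1, -426.6]), array([1462.5, 2203.7]), 1.0, array([ 553.3, -198.5]), 140004)
deck (array([527.6, 202. ]), array([244.6, 154.4]), 79.8, array([522.3, 205.6]), 3573)
board (array([527.6, 202. ]), array([244.6, 154.4]), 79.8, array([526.8, 208.3]), 3899)
```

View pics/topc.png

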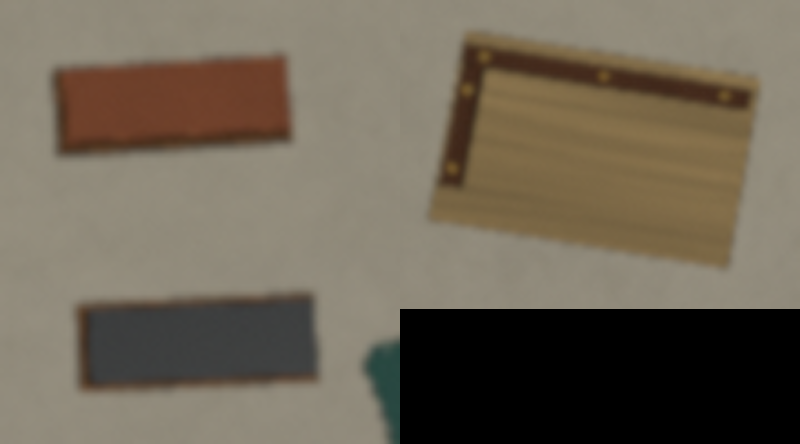

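The left crop shows the grey stone top inside its thin brown foot rim, with the red stone beyond it. The right crop shows the board's inner corner at crop (485,68), with the long stop on the far side and the end stop on the left. I'll refine the stone with a low-saturation mask in both views.

Run:
```python
from u import *
for n,g in(("top",(310,237)),("side",(306,184))):
    c=read_camera(n);im=c["img"].astype(int);s=im.sum(2);sat=im.max(2)-im.min(2)
    w=np.zeros(s.shape,bool);w[g[1]-25:g[1]+25,g[0]-35:g[0]+35]=1
    for t in(260,330) :
        m=blob((s<t)&(sat<16)&w,g);print(n,t,rect(c,m,.045))
    m=blob((s<(300 if n=="top" else 380))&w,g);print(n,"all",rect(c,m,.018))
o=get_obs();print(o["eef_pos"],o["tool_rot"],o["t"])
c=read_camera("top")
# corner from dark stop / deck boundary
hsv=cv2.cvtColor(c["img"],cv2.COLOR_RGB2HSV)
cr=np.array([115+(485-400)/400*110,170+68/400*110]);print("corner z14",ray(c,cr,.014))
Y=np.radians(-10.3);R=np.array([[np.cos(Y),-np.sin(Y)],[np.sin(Y),np.cos(Y)]]);B=np.array([.528,.201])
for p in((.05,.1),(.02,.02),(.02,-.03),(0,-.03)):print(p,B+R@p)
```

```text
top 260 (array([ 442.2, -216.7]), array([ 47.6, 146.7]), 1.6, array([ 442. , -216.8]), 824)
top 330 (array([ 442.3, -218.1]), array([ 47.6, 149.5]), 1.6, array([ 442. , -218.2]), 839)
top all (array([ 442.2, -217.1]), array([ 59. , 160.4]), 1.6, array([ 442.2, -217.2]), 1079)
side 260 (array([ 709.3, -359.8]), array([2580.7, 1760.2]), 20.0, array([ 624.4, -191.8]), 196484)
side 330 (array([ 441. , -210.9]), array([ 44.9, 155.1]), 1.7, array([ 440.6, -209.4]), 469)
side all (array([ 441.7, -222.3]), array([ 54.4, 179. ]), 1.0, array([ 441.4, -218.4]), 626)
[ 0.27562528 -0.61595765  0.23097419] [-2.93594934e-04  9.77948782e-01  2.08844647e-01 -8.59403841e-05] 0.3
corner z14 [[0.59502098 0.29091766]]
(0.05, 0.1) [0.59507447 0.29044839]
(0.02, 0.02) [0.55125375 0.21710166]
(0.02, -0.03) [0.54231363 0.1679074 ]
(0, -0.03) [0.52263593 0.17148345]
```

```bash
cat >> u.py <<'E'
from scipy.spatial.transform import Rotation as Ro
def go(x,y,z,yaw,o=None):
    "row for TCP at x,y,z, tool pointing down, tool x axis at world angle 90+yaw deg"
    o=o or get_obs();q=o["tool_rot"];R=Ro.from_quat([q[1],q[2],q[3],q[0]])
    a=np.radians(90+yaw);c,s=np.cos(a),np.sin(a);T=Ro.from_matrix(np.array([[c,s,0],[s,-c,0],[0,0,-1]]))
    print((R.inv().apply(np.array([x,y,z])-o["eef_pos"])).round(4),(R.inv()*T).as_rotvec(degrees=True).round(2))
E
python3 - <<'E'
from u import *
go(.442,-.216,.15,1.6)
E
```

```text
[ 0.3152 -0.2972  0.0812] [-2.000e-02 -1.000e-02 -6.749e+01]
```

Emit:
arm_command(
  commands=[0.315,-0.297,0.081,0,0,-67.5,1,0.315,-0.297,0.081,0,0,-67.5,1,0.315,-0.297,0.081,0,0,-67.5,1,0.315,-0.297,0.081,0,0,-67.5,1,0.315,-0.297,0.081,0,0,-67.5,1,0.315,-0.297,0.081,0,0,-67.5,1,0.315,-0.297,0.081,0,0,-67.5,1,0.315,-0.297,0.081,0,0,-67.5,1],
  force=60,
)

```text
t: 1.15
eef_pos: [0.4272, -0.2514, 0.1578]
tool_rot: [0.001, 0.695, 0.719, 0.0]
contact_force: [1.4, -1.5, -0.8]
gripper_width: 1.004
grasp_force: 0.0
```

Run:
```python
from u import *
go(.442,-.216,.08,1.6);o=get_obs();print(o["eef_pos"],o["q"],o["t"])
```

```text
[0.035  0.0159 0.0778] [0.05 0.04 0.32]
[ 0.42723808 -0.25142019  0.15782684] [ 0.71780783  0.29921545 -0.36629653  2.0298139   0.14323369  0.83539836
  0.30370698] 1.15
```

Emit:
arm_command(
  commands=[0.035,0.016,0.078,0,0,0,1,0.035,0.016,0.078,0,0,0,1,0.035,0.016,0.078,0,0,0,1,0.035,0.016,0.078,0,0,0,1],
)

```text
t: 1.55
eef_pos: [0.4416, -0.218, 0.08]
tool_rot: [-0.0, 0.697, 0.717, -0.0]
contact_force: [0.9, -0.2, 0.1]
gripper_width: 0.997
grasp_force: 0.0
```

Run:
```python
from u import *
go(.442,-.216,.020,1.6);o=get_obs();print(o["eef_pos"],o["q"],o["t"])
c=read_camera("side");cv2.imwrite("pics/s1.png",cv2.resize(c["img"][120:240,230:380],(750,600),interpolation=2)[:,:,::-1])
```

```text
[0.002  0.0005 0.06  ] [-0.05 -0.01  0.04]
[ 0.44157731 -0.21797704  0.07997321] [ 0.61902144  0.4167822  -0.3465499   2.09207223  0.22408728  0.66818241
  0.15146805] 1.55
```

View pics/s1.png

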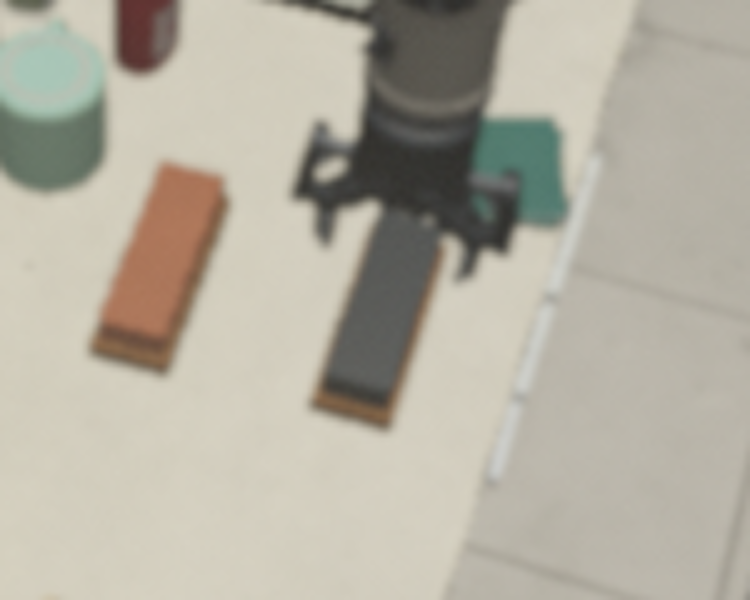

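The open fingertips, at (325,240) and (468,278), straddle the grey stone with the red one well clear, so I'll descend and grip.

Emit:
arm_command(
  commands=[0.002,0,0.03,0,0,0,1,0.002,0,0.06,0,0,0,1,0.002,0,0.06,0,0,0,1,0.002,0,0.06,0,0,0,0,0.002,0,0.06,0,0,0,0,0.002,0,0.06,0,0,0,0,0.002,0,0.06,0,0,0,0,0.002,0,0.06,0,0,0,0],
  force=60,
)

```text
t: 2.4
eef_pos: [0.443, -0.2167, 0.0218]
tool_rot: [0.002, 0.697, 0.717, 0.0]
contact_force: [-1.2, -0.1, 8.2]
gripper_width: 0.57
grasp_force: 62.5
```

Emit:
arm_command(
  commands=[0,0,-0.02,0,0,0,0,0,0,-0.05,0,0,0,0,0,0,-0.08,0,0,0,0,0,0,-0.08,0,0,0,0,0,0,-0.08,0,0,0,0],
  force=80,
)

```text
t: 2.9
eef_pos: [0.4417, -0.216, 0.1004]
tool_rot: [0.001, 0.697, 0.717, 0.0]
contact_force: [-0.2, -0.4, -6.1]
gripper_width: 0.566
grasp_force: 87.7
```

Run:
```python
from u import *
o=get_obs();print(o["eef_pos"],o["t"],o["q"],o["contact_force"],o["gripper_width"])
B=np.array([.528,.201]);Y=np.radians(-10.3);R=np.array([[np.cos(Y),-np.sin(Y)],[np.sin(Y),np.cos(Y)]])
t=B+R@np.array([.010,-.033]);print(t);go(*t,.09,-10.3)
for n in("side","top"):
    c=read_camera(n);u=proj(c,np.append(o["eef_pos"][:2],.08))[0].astype(int);print(u)
    cv2.imwrite(f"pics/{n}2.png",cv2.resize(c["img"][u[1]-45:u[1]+45,u[0]-60:u[0]+60],(640,480),interpolation=2)[:,:,::-1])
```

```text
[ 0.4416644  -0.21602295  0.10038716] 2.9 [ 0.632421    0.38202321 -0.36479548  2.08267817  0.20673263  0.70879805
  0.16178879] [-0.22898782 -0.41373752 -6.05698918] 0.5664537575380937
[0.53193838 0.16674377]
[0.3801 0.1008 0.0101] [ 0.09  0.06 11.88]
[307 173]
[311 236]
```

View pics/side2.png

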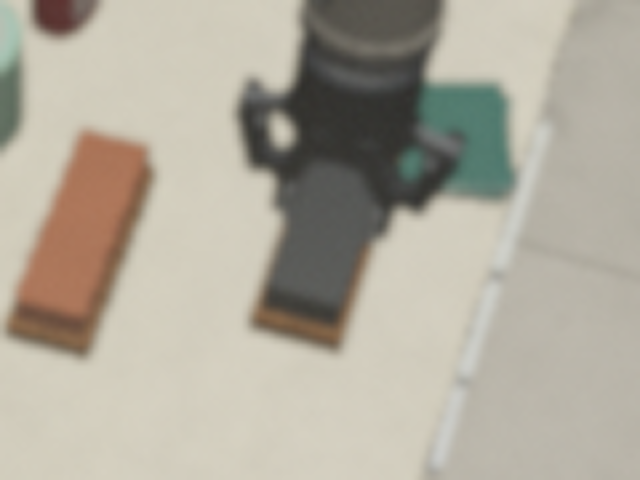

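The stone is off the worktop and level in the grip (end at crop (300,320)), and nothing else has moved. Carrying it to the board.

Emit:
arm_command(
  commands=[0.38,0.101,0.01,0,0,11.9,0,0.38,0.101,0.01,0,0,11.9,0,0.38,0.101,0.01,0,0,11.9,0,0.38,0.101,0.01,0,0,11.9,0,0.38,0.101,0.01,0,0,11.9,0,0.38,0.101,0.01,0,0,11.9,0,0.38,0.101,0.01,0,0,11.9,0,0.38,0.101,0.01,0,0,11.9,0],
)

```text
t: 3.8
eef_pos: [0.531, 0.169, 0.088]
tool_rot: [-0.001, 0.767, 0.641, -0.001]
contact_force: [1.8, -0.5, -4.4]
gripper_width: 0.565
grasp_force: 87.6
```

```bash
cat >> u.py <<'E'
B=np.array([.528,.201]);Yd=-10.3
def bd(p,z,yaw=Yd):
    Y=np.radians(Yd);R=np.array([[np.cos(Y),-np.sin(Y)],[np.sin(Y),np.cos(Y)]]);o=get_obs()
    f=R.T@o["contact_force"][:2];q=o["tool_rot"]
    print("t",o["t"],"board xy",(R.T@(o["eef_pos"][:2]-B)).round(4),"z",o["eef_pos"][2].round(4),"F",f.round(1),o["contact_force"][2].round(1),"M",o["torque"].round(2),"w",o["gripper_width"].round(3))
    print("yaw",round(np.degrees(2*np.arctan2(q[2],q[1]))-90,2))
    go(*(B+R@np.array(p)),z,yaw,o)
E
python3 - <<'E'
from u import *
bd((.010,-.031),.06)
E
```

```text
Traceback (most recent call last):
  File "u.py", line 26, in bd
    print("t",o["t"],"board xy",(R.T@(o["eef_pos"][:2]-B)).round(4),"z",o["eef_pos"][2].round(4),"F",f.round(1),o["contact_force"][2].round(1),"M",o["torque"].round(2),"w",o["gripper_width"].round(3))
                                                                                                                                                                            ^^^^^^^^^^^^^^^^^^^^^^^^
AttributeError: 'float' object has no attribute 'round'
```

```bash
sed -i 's/o\["gripper_width"\].round(3)/round(o["gripper_width"],3)/' u.py
python3 - <<'E'
from u import *
bd((.010,-.031),.045)
E
```

```text
t 3.8 board xy [ 0.0087 -0.031 ] z 0.088 F [ 1.8 -0.2] -4.4 M [-0.03 -0.07 -0.01] w 0.565
yaw -10.26
[0.     0.0014 0.043 ] [-0.14  0.08  0.04]
```

Emit:
arm_command(
  commands=[0,0.001,0.02,0,0,0,0,0,0.001,0.035,0,0,0,0,0,0.001,0.043,0,0,0,0,0,0.001,0.043,0,0,0,0,0,0.001,0.048,0,0,0,0,0,0.001,0.051,0,0,0,0,0,0.001,0.051,0,0,0,0],
)

```text
t: 4.5
eef_pos: [0.533, 0.1663, 0.0388]
tool_rot: [0.0, 0.768, 0.641, -0.0]
contact_force: [-0.2, -0.9, -4.0]
gripper_width: 0.567
grasp_force: 87.5
```

Run:
```python
from u import *
bd((.020,-.031),.0355)
for n in("side","top"):
    c=read_camera(n);P=c["img"][225:340,180:300] if n=="side" else c["img"][165:255,110:230]
    cv2.imwrite(f"pics/{n}3.png",cv2.resize(P,(640,int(640*P.shape[0]/P.shape[1])),interpolation=2)[:600,:,::-1])
```

```text
t 4.5 board xy [ 0.0111 -0.0332] z 0.0388 F [-0.1 -0.9] -4.0 M [ 0.   -0.02  0.04] w 0.567
yaw -10.34
[0.0022 0.0089 0.0033] [ 0.01  0.01 -0.04]
```

View pics/side3.png

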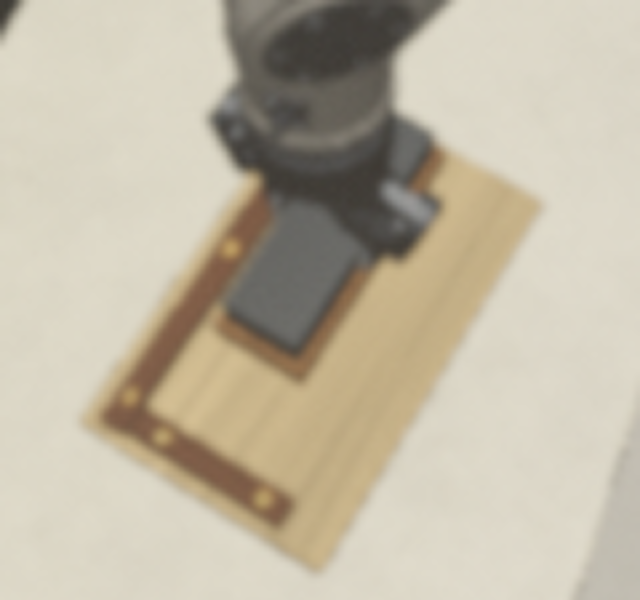

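The stone is parallel to the long stop with a small gap, about 5 cm short of the end stop (its near end at (260,350)), and just above the deck. Lowering the last few millimetres.

Emit:
arm_command(
  commands=[0.002,0,0.002,0,0,0,0,0.002,0,0.0035,0,0,0,0,0.002,0,0.0045,0,0,0,0,0.002,0,0.0045,0,0,0,0],
)

```text
t: 5.0
eef_pos: [0.5339, 0.1695, 0.036]
tool_rot: [0.0, 0.768, 0.641, 0.001]
contact_force: [-4.3, -0.8, 11.4]
gripper_width: 0.566
grasp_force: 89.5
```

Run:
```python
from u import *
bd((.020,-.031),.0355)
```

```text
t 5.0 board xy [ 0.0114 -0.03  ] z 0.036 F [-4.1 -1.6] 11.4 M [-0.4   0.85  0.  ] w 0.566
yaw -10.27
[-0.001   0.0086  0.0005] [ 0.09 -0.02  0.03]
```

The stone is on the deck (about 16 N downward). Pushing it toward the long stop.

Emit:
arm_command(
  commands=[-0.001,0.003,-0.0005,0,0,0,0,-0.001,0.006,-0.0005,0,0,0,0,-0.001,0.008,-0.0005,0,0,0,0,-0.001,0.009,-0.0005,0,0,0,0,-0.001,0.009,-0.0005,0,0,0,0],
)

```text
t: 5.5
eef_pos: [0.5421, 0.1673, 0.036]
tool_rot: [-0.0, 0.767, 0.641, 0.0]
contact_force: [-5.7, 0.8, 10.7]
gripper_width: 0.566
grasp_force: 89.4
```

Run:
```python
from u import *
bd((.020,-.031),.0355)
```

```text
t 5.5 board xy [ 0.0199 -0.0306] z 0.036 F [-5.7 -0.2] 10.7 M [-0.07  0.82  0.09] w 0.566
yaw -10.24
[-0.0004  0.0001  0.0005] [ 0.03 -0.04  0.06]
```

Emit:
arm_command(
  commands=[0,0.001,0,0,0,0,0,0,0.002,0,0,0,0,0,0,0.002,0,0,0,0,0],
)

```text
t: 5.8
eef_pos: [0.5421, 0.1673, 0.0361]
tool_rot: [-0.001, 0.767, 0.641, -0.001]
contact_force: [-10.8, 0.2, 17.0]
gripper_width: 0.564
grasp_force: 90.1
```

Run:
```python
from u import *
bd((.020,-.031),.0355)
```

```text
t 5.8 board xy [ 0.0199 -0.0307] z 0.0361 F [-10.7  -1.8] 17.0 M [ 0.02  2.03 -0.08] w 0.564
yaw -10.21
[-0.0003  0.0001  0.0006] [-0.14  0.02  0.09]
```

Contact with the long stop at board x = 19.9 mm, as predicted. Pressing a little more to make it flush.

Emit:
arm_command(
  commands=[0,0.001,-0.0005,0,0,0,0,0,0.002,-0.001,0,0,0,0,0,0.002,-0.001,0,0,0,0,0,0.002,-0.001,0,0,0,0],
)

```text
t: 6.2
eef_pos: [0.5422, 0.1672, 0.0362]
tool_rot: [-0.002, 0.767, 0.642, -0.002]
contact_force: [-13.1, 1.3, 12.8]
gripper_width: 0.565
grasp_force: 89.5
```

Run:
```python
from u import *
bd((.020,.02),.0355)
for n in("side","top"):
    c=read_camera(n);P=c["img"][225:340,180:300] if n=="side" else c["img"][165:255,110:230]
    cv2.imwrite(f"pics/{n}4.png",cv2.resize(P,(640,int(640*P.shape[0]/P.shape[1])),interpolation=2)[:600,:,::-1])
```

```text
t 6.2 board xy [ 0.02   -0.0307] z 0.0362 F [-13.1  -1.1] 12.8 M [ 0.43  2.65 -0.21] w 0.565
yaw -10.19
[0.0507 0.0001 0.0006] [-0.32  0.07  0.11]
```

View pics/side4.png

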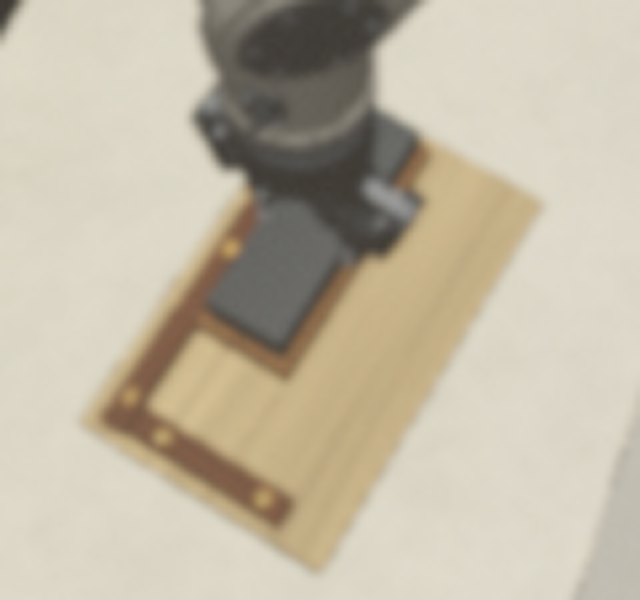

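The stone now sits flush against the long stop, with deck showing between its end at (250,350) and the end stop. Sliding it along while keeping the pressure on.

Emit:
arm_command(
  commands=[0.005,0,0,0,0,0,0,0.012,0,0,0,0,0,0,0.019,0,0,0,0,0,0,0.026,0,0,0,0,0,0,0.033,0,0,0,0,0,0,0.04,0,0,0,0,0,0,0.044,0,0,0,0,0,0,0.044,0,0,0,0,0,0],
)

```text
t: 7.1
eef_pos: [0.5495, 0.2078, 0.0362]
tool_rot: [-0.001, 0.767, 0.641, -0.004]
contact_force: [-16.3, -6.0, 18.4]
gripper_width: 0.566
grasp_force: 90.5
```

Run:
```python
from u import *
bd((.020,.02),.0355)
```

```text
t 7.1 board xy [0.0199 0.0106] z 0.0362 F [-15.   -8.8] 18.4 M [-0.93  3.17  0.  ] w 0.566
yaw -10.23
[0.0095 0.0001 0.0006] [-0.37  0.33  0.07]
```

Emit:
arm_command(
  commands=[0.002,0,0,0,0,0,0,0.004,0,0,0,0,0,0,0.006,0,0,0,0,0,0,0.008,0,0,0,0,0,0,0.01,0,0,0,0,0,0,0.01,0,0,0,0,0,0],
)

```text
t: 7.7
eef_pos: [0.5511, 0.2167, 0.0362]
tool_rot: [-0.0, 0.767, 0.641, -0.005]
contact_force: [-16.7, -7.2, 19.9]
gripper_width: 0.566
grasp_force: 90.4
```

Run:
```python
from u import *
bd((.020,.02),.0355)
```

```text
t 7.7 board xy [0.0199 0.0196] z 0.0362 F [-15.1 -10.1] 19.9 M [-1.34  3.26  0.1 ] w 0.566
yaw -10.25
[0.0004 0.0001 0.0007] [-0.39  0.4   0.05]
```

Emit:
arm_command(
  commands=[0.001,0,0,0,0,0,0,0.002,0,0,0,0,0,0,0.003,0,0,0,0,0,0,0.003,0,0,0,0,0,0],
)

```text
t: 8.1
eef_pos: [0.5515, 0.219, 0.0362]
tool_rot: [-0.0, 0.768, 0.641, -0.005]
contact_force: [-17.6, -8.1, 20.9]
gripper_width: 0.566
grasp_force: 90.8
```

Run:
```python
from u import *
bd((.020,.02),.0355)
```

```text
t 8.1 board xy [0.0199 0.0219] z 0.0362 F [-15.9 -11.1] 20.9 M [-1.62  3.38  0.18] w 0.566
yaw -10.27
[-0.0019  0.0001  0.0007] [-0.4   0.46  0.03]
```

Emit:
arm_command(
  commands=[0.001,0,0,0,0,0,0,0.002,0,0,0,0,0,0,0.002,0,0,0,0,0,0],
)

```text
t: 8.4
eef_pos: [0.5515, 0.219, 0.0362]
tool_rot: [0.001, 0.768, 0.641, -0.007]
contact_force: [-19.7, -12.7, 25.8]
gripper_width: 0.566
grasp_force: 91.3
```

Run:
```python
from u import *
bd((.020,.02),.0355)
```

```text
t 8.4 board xy [0.0199 0.022 ] z 0.0362 F [-17.1 -16.1] 25.8 M [-2.48  3.64  0.3 ] w 0.566
yaw -10.3
[-0.0019  0.0001  0.0007] [-0.44  0.63  0.  ]
```

It has reached the end stop at board y = 22 mm. Next I'll press firmly into the corner and counter the slight tilt from compliance.

Emit:
arm_command(
  commands=[0.001,0.0005,-0.0005,-0.3,0.4,0,0,0.002,0.001,-0.001,-0.6,0.9,0,0,0.003,0.001,-0.001,-0.7,1.1,0,0,0.003,0.001,-0.001,-0.7,1.1,0,0],
  force=110,
)

```text
t: 8.8
eef_pos: [0.5514, 0.2193, 0.0361]
tool_rot: [-0.0, 0.768, 0.641, 0.002]
contact_force: [-20.8, -16.7, 25.6]
gripper_width: 0.561
grasp_force: 110.2
```

Run:
```python
from u import *
bd((.020,.022),.0360)
for n in("side","top"):
    c=read_camera(n);P=c["img"][225:340,180:300] if n=="side" else c["img"][165:255,110:230]
    cv2.imwrite(f"pics/{n}5.png",cv2.resize(P,(640,int(640*P.shape[0]/P.shape[1])),interpolation=2)[:600,:,::-1])
```

```text
t 8.8 board xy [0.0198 0.0221] z 0.0361 F [-17.5 -20.2] 25.6 M [-3.72  4.41  0.52] w 0.561
yaw -10.33
[-0.0001  0.0002  0.0001] [ 0.1  -0.2  -0.03]
```

View pics/side5.png

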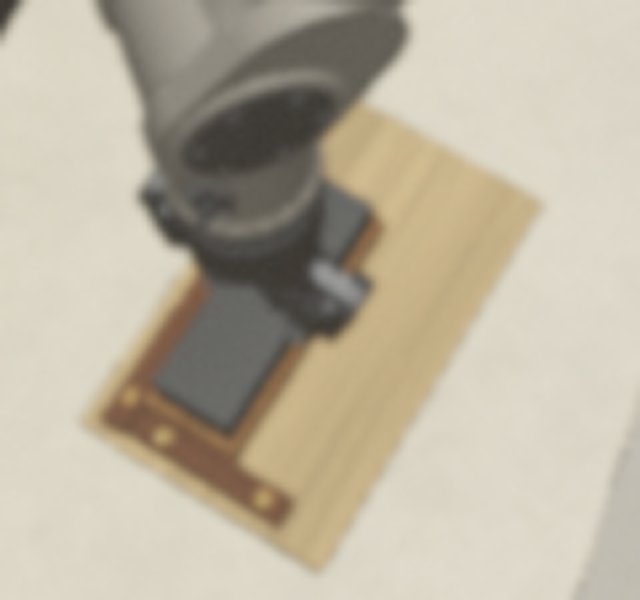

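The stone is in the corner, touching both stops, level and gripped. One last small press, then settle.

Emit:
arm_command(
  commands=[0.001,0.001,-0.0005,0,0.1,0,0,0.002,0.002,-0.001,0,0.2,0,0,0.002,0.002,-0.001,0,0.2,0,0,0.002,0.002,-0.001,0,0.2,0,0,0.002,0.002,-0.001,0,0.2,0,0],
  force=110,
)

```text
t: 9.4
eef_pos: [0.5515, 0.2193, 0.0362]
tool_rot: [-0.002, 0.768, 0.641, 0.001]
contact_force: [-24.7, -18.8, 26.1]
gripper_width: 0.559
grasp_force: 110.2
```

Run:
```python
from u import *
bd((.020,.022),.0360)
```

```text
t 9.4 board xy [0.0199 0.0222] z 0.0362 F [-20.9 -22.9] 26.1 M [-4.29  5.1   0.53] w 0.559
yaw -10.33
[-0.0002  0.0001  0.0002] [-0.12 -0.18 -0.03]
```

Steady: about 21 N on the long stop and 23 N on the end stop, with the stone flat and gripped at 110 N. Handing in.

```bash
python3 -c "from station import hand_in; print(hand_in())"
```

```text
the job is handed in; nothing more can be done
None
```

The grey stone was laid flush against the long stop about 5 cm short of the end stop, then slid home; the arm still grips it at 110 N, pressing into the corner at about 21 N (long stop) and 23 N (end stop), and the job was handed in at 9.4 s.

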